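Refit the drive wheel and press on its toothed cap

ROBOT

A 6-joint arm with a two-finger parallel gripper is mounted at the origin on the work surface. World frame = base frame: x ahead of the robot, y to its left, z up, the work surface at z = 0. Lengths are in m, angles in rad, forces in N, time in s.
With the tool pointing down it reaches from about 0.375 to 0.9 m from the base axis. Payload 3.1 kg.
Tool frame: the origin (TCP) lies midway between the tips of the shut fingers; the grasp point (between the pads) lies 19 mm behind it (manip.grasp_offset is the distance from the TCP to the grasp point, in m); z points along the fingers, y is the line along which they close (so a half turn about z gives the same grasp; the last joint's range is limited). The gripper opens to 85 mm and grips with 20 to 120 N. Pads are 22 mm wide; open, the fingers measure 114 mm over their backs; the gripper's body (76 mm by 85 mm) begins 54 mm behind the grasp point. The pads swing forward as they close: fully open they stand 13 mm farther back than shut.
Start: joints at [-1.391, 0.527, 1.433, -0, 1.181, -0.178], TCP at [0.219, -0.585, 0.231] pointing down, gripper open.
Joint ranges: [-3.08, 3.08], [-0.75, 2.2], [0.22, 2.44], [-1.43, 4.57], [0, 2.65], [-2.85, 2.85]. Speed limits (rad/s): [2.79, 2.79, 3.14, 3.14, 3.14, 3.14].

INTERFACE

Orientations are given as a unit quaternion [x, y, z, w].
In Python, from station import sensors, cams, order, manip gives the robot as it stands.
- The arm moves only by the tool move_arm, never from a script. Its argument "targets" is a list of rows, each an object of numbers: "dx", "dy", "dz": the shift along the world's x, y, z normalised to -1 to 1, where 1 is 25 mm; "rx", "ry", "rz": the turn, a rotation vector about the world's x, y, z normalised to -1 to 1, where 1 is 30 degrees. A call has exactly 10 rows; each row shifts and turns the commanded pose from where the row before left it; what a row does not reach is not made up. A row lasts 1/8 s, in which the tool goes at most 62.5 mm and 10.7 degrees, less where a joint would pass 70% of its speed; a pose out of reach is approached as far as the arm can. A call with a number of a shift or a turn outside -1 to 1 is refused whole. A call with a gripper value outside its range is refused whole. "claw" is the opening in per cent of the stroke, from 0 (shut) to 100 (fully open), set as the call begins (left out, the last holds). The fingers move at their own pace and stop on an object; "newtons" is the grip in N (left out, the last holds). Time passes only in rows, so rows that do not move let the fingers close, or fill a call up. It gives the time, the measured TCP pose, the force, the opening and the grip force at its end, in the units of the state.
- sensors.sense(): the state, without advancing time (a new reading comes with each control period).
- cams.snapshot(name): name is "scene" or "top" or "wrist"; returns the picture (400x640x3 uint8, red, green, blue); there is no depth.
- cams.camera_model(name): a dict with "fx", "fy", "cx", "cy" (pixels), "extrinsics" (4x4, takes a point from world to camera coordinates). Camera axes: x right, y down, z forward; pixel columns grow to the right and rows downward; lengths in m; the calibration is good to about 2 mm. A picture is of the moment at which its call begins: read the wrist's pose just before it. camera_model takes no time and is no camera call; for the wrist camera it gives the pose at the moment of the call.
- order.sign_off(): hands the job in; it is judged then, once.
The state is a dict: "t": time; "q": joint angles; "qd": joint speeds; "tau": joint torques, N m; "tcp_pos": TCP position; "tool_rot": TCP orientation; "force": force on the tool from outside, world axes, zero at the start; "ft_torque": the same for the moment, N m; "finger_gap": opening from 0.0 (shut) to 1.0 (fully open); "gripper_force": force on a finger pad.
Only numpy, scipy, OpenCV 4.12 (cv2) and the standard library are available. Lean on these libraries where they do the work, as an engineer would, in place of code of your own. Each camera call takes 0.05 s, during which the arm holds its last target. There are 200 camera calls.

TASK

Refit the yellow drive wheel on the bare upright shaft of the blue training unit, flat on its brass plate, and let it go; then put the steel push-on cap over the shaft and press it straight down, through the bite of its teeth, until the wheel and the sprung plate are felt hard against the stop, so that the teeth then hold them down by themselves. Seat it with about 20 N on the wheel (at least 15 N) and never more than 30 N; let go of everything and leave the blue pulley and the black knob where they are.

Things in the scene. Friction and masses are not known exactly. Their poses are not given: they have to be found in the camera images.
- wheel_center (a point): centre of the loose yellow drive wheel: a flat disc, 54 mm across, 16 mm thick, 70 g, with a black tyre line round it and a plain 16 mm hole through its middle. The point lies on the axis half-way up; z is the axis. It lies flat on the 2 mm thick green bench mat.
- cap_center (a point): centre of the loose steel push-on cap: round, 32 mm across, 36 mm tall, closed flat top, open mouth below, about 50 g, standing mouth down on the 2 mm thick green mat. The point lies on the axis half-way up, 18 mm above the lower rim; z is its axis, upwards.
- cap_mouth (a point): centre of the cap's lower rim. The mouth is a smooth 14 mm hole, 14 mm deep; 17 mm above the rim four sprung teeth leave a 9.2 mm opening; the inside of the top is at 32 mm. On the shaft it slides freely until the teeth rest on the taper, rim about 16 mm below the tip; forcing them over it takes 5 to 20 N, done once the rim is 22 mm below the tip; then they drag with 2 to 7 N and hold where they are left.
- shaft_tip (a point): centre of the top end of the plain upright steel shaft of the training unit; z is up. 12 mm in diameter, its last 5 mm tapering to 8.4 mm. The tip is 52.5 mm above the blue panel and 37.5 mm above the brass plate when that is up. With all home the wheel's top is 24 to 30.5 mm and the cap's centre 6 to 12.5 mm below the tip, as the stop lies.
- unit: the training unit, fixed: black case 200 x 240 x 45 mm with a blue top panel. Origin at the foot of the shaft's axis, on the table; z up. The case reaches from x -70 to 130 mm and y -65 to 175 mm; coloured sockets 10 mm high stand on it from y 100 mm on.
- thrust (a joint): downward travel (m) of the brass plate, 30 mm across and 4 mm thick, round the shaft, on which the wheel rests: 0 is up. A spring lifts it with 0.6 N at the top and 0.3 N more for each mm down; the wheel moves it under 1 mm. It goes down to a hard stop, hidden in the black gaiter below it, that differs from unit to unit, 2.5 to 9 mm down; there the force rises at once.
- pulley_center (a point): centre (half-way up) of a loose blue plastic pulley, 44 mm across, 18 mm tall, lying on the mat: leave it alone.
- knob_center (a point): centre (half-way up) of a loose black knob with a white line, 38 mm across, 22 mm tall, standing on the mat: leave it alone.
Mind the look-alikes: they are no part of the job. Of the things that look like the part that bears wheel_center, take the one that is farthest to the robot's left at the start.

How it is judged:
On the way, in this order (a step that is already met when the one before it is completed fails the run):
1. the wheel sits on the shaft, flat on the brass plate, and has been let go (horizontal distance between wheel_center and shaft_tip below 0.004 m and z of wheel_center in the frame of shaft_tip below -0.028 m and contact force between the fingers and wheel below 0.2 N), for 0.2 s.
2. the cap has been pressed down over the shaft until wheel and plate are hard down on the stop, loaded with more than 12 N (horizontal distance between each of wheel_center, cap_center and shaft_tip below 0.004 m and z of cap_center in the frame of wheel_center below 0.0275 m and angle between cap_center's own z axis and vertical below 0.1 rad and value of joint thrust above 0.0018 m and contact force between cap and wheel above 12 N), for 0.04 s.
At the end, for the whole second after the job is handed in: The wheel is on the shaft (axis within 4 mm), the cap is on the shaft (axis within 4 mm, leaning less than 0.1 rad) and rests on the wheel (centres at most 27.5 mm apart in height; 26 when flat), the brass plate is held at least 1.8 mm down by the cap alone, both are released and at rest (horizontal distance between each of wheel_center, cap_center and shaft_tip below 0.004 m and z of cap_center in the frame of wheel_center below 0.0275 m and angle between cap_center's own z axis and vertical below 0.1 rad and value of joint thrust above 0.0018 m and contact force between the fingers and cap below 0.1 N and contact force between the fingers and wheel below 0.1 N and linear speed of each of cap, wheel below 0.01 m/s); the robot touches nothing.
It fails at once if the cap presses on the wheel with more than 30 N (contact force between cap and wheel above 30 N).
It fails at once if the blue pulley or the black knob is moved more than 25 mm (distance of any of pulley_center, knob_center from where it was at the start of the episode above 0.025 m).
It also fails if it takes over 62 s, if anything falls off the work surface, if the arm or the gripper's body presses on something with over 40 N, if the wrist force passes 120 N, or if a joint passes its speed limit or range.

## Working session

There is one attempt and no reset: what is moved stays moved. The work goes in short steps, Python scripts to look and compute and a tool call to move; the robot and the scene stay as the last step left them, time stands still between calls to the robot, and variables do not carry over. Pictures are saved under pics/ and viewed, at most 10 in all, crops included, and the job is handed in when it is done.

Besides the shell and the picture viewer there is one more tool, called after "Call:" as name(argument=value, ...), one argument or row to a line, values as JSON. move_arm: Moves the arm, as the interface text tells. Scaled input: -1 to 1 covers 25 mm each way for a shift and 30 degrees each way for a turn. Its arguments: {"type":"object","properties":{"targets":{"type":"array"},"claw":{"type":"number"},"newtons":{"type":"number"}},"required":["targets"]}

```bash
mkdir -p pics; ls; cat > h.py <<'E'
import numpy as np, cv2
from station import sensors, cams, order, manip
def snap(n,f=None):
    m=cams.camera_model(n); im=np.array(cams.snapshot(n))
    if f: cv2.imwrite('pics/'+f,im[:,:,::-1])
    return im,m
def ray(m,u,v,z):
    E=np.array(m['extrinsics']);R=E[:3,:3];t=E[:3,3];c=-R.T@t
    d=R.T@np.array([(u-m['cx'])/m['fx'],(v-m['cy'])/m['fy'],1]);return c+d*(z-c[2])/d[2]
def proj(m,p):
    E=np.array(m['extrinsics']);q=E[:3,:3]@np.array(p)+E[:3,3];return m['fx']*q[0]/q[2]+m['cx'],m['fy']*q[1]/q[2]+m['cy']
E
python3 - <<'E'
from h import *
a,ma=snap('top');b,mb=snap('scene')
np.savez('first.npz',a=a,b=b)
cv2.imwrite('pics/1.png',np.vstack([cv2.resize(a,(480,300)),cv2.resize(b,(480,300))])[:,:,::-1])
for m in(ma,mb):print({k:np.round(v,3) for k,v in m.items()})
s=sensors.sense();print(s['t'],s['finger_gap'],s['force'],manip.grasp_offset)
E
```

```text
pics
{'fx': np.float64(398.108), 'fy': np.float64(398.108), 'cx': np.float64(318.948), 'cy': np.float64(201.259), 'extrinsics': array([[ 0.014, -1.   , -0.011, -0.252],
       [-0.996, -0.013, -0.088,  0.445],
       [ 0.088,  0.012, -0.996,  0.953],
       [ 0.   ,  0.   ,  0.   ,  1.   ]])}
{'fx': np.float64(425.269), 'fy': np.float64(425.269), 'cx': np.float64(325.66), 'cy': np.float64(204.696), 'extrinsics': array([[-0.585,  0.811,  0.017,  0.444],
       [ 0.592,  0.441, -0.674, -0.088],
       [-0.554, -0.385, -0.738,  1.243],
       [ 0.   ,  0.   ,  0.   ,  1.   ]])}
0.1 0.9995955374984468 [ 0.72081856 -0.06416874  0.0527217 ] 0.0187
```

View pics/1.png

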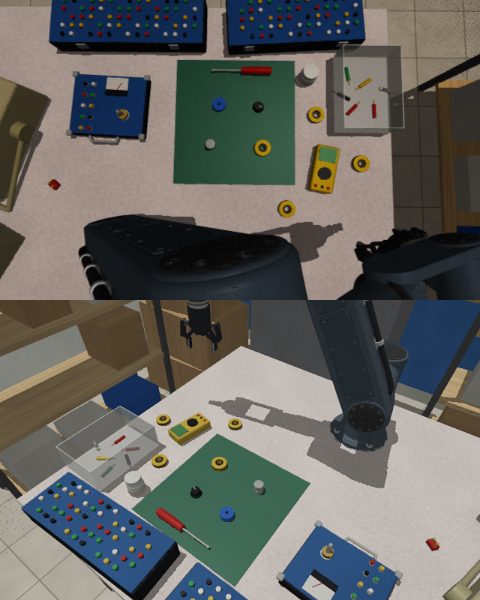

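The top half (scale 0.75) shows four yellow wheels, at (263,148) on the mat and at (316,115), (360,163) and (287,208) off it. The one at (263,148) has the smallest column, so it is farthest left, and it is also the only one on the mat. The cap is at (210,144), pulley (219,104), knob (258,107) and shaft about (122,116).

```bash
python3 - <<'E'
from h import *
d=np.load('first.npz');a,b=d['a'],d['b']
ma=cams.camera_model('top');mb=cams.camera_model('scene')
c1=cv2.resize(a[85:235,80:400],(800,375),interpolation=cv2.INTER_CUBIC)
c2=np.zeros((225,800,3),np.uint8)
c2[:,:400]=cv2.resize(b[190:280,260:420],(400,225));c2[:,400:]=cv2.resize(b[280:370,360:520],(400,225))
cv2.imwrite('pics/2.png',np.vstack([c1,c2])[:,:,::-1])
def blobs(im,m,lo,hi,z,mina,name):
    k=cv2.inRange(cv2.cvtColor(im,cv2.COLOR_RGB2HSV),lo,hi)
    for c in cv2.findContours(k,cv2.RETR_EXTERNAL,cv2.CHAIN_APPROX_NONE)[0]:
        if cv2.contourArea(c)>mina:
            (u,v),s,_=cv2.fitEllipse(c);print(name,np.round([u,v,*s],1),np.round(ray(m,u,v,z),4))
for im,m,n in((a,ma,'top'),(b,mb,'scene')):
    blobs(im,m,(20,120,90),(35,255,255),.018,60,n+' yellow')
E
```

```text
top yellow [382.5 278.5  21.1  21.5] [ 0.2653 -0.4005  0.018 ]
top yellow [481.6 217.6  20.6  21.3] [ 0.4144 -0.6399  0.018 ]
top yellow [432.9 224.9  32.8  74.7] [ 0.3951 -0.5222  0.018 ]
top yellow [350.  196.5  21.   21.2] [ 0.4614 -0.3214  0.018 ]
top yellow [421.3 152.2  19.9  20.9] [ 0.5734 -0.4958  0.018 ]
top yellow [486.8 109.9   4.3  21.2] [ 0.6816 -0.6586  0.018 ]
scene yellow [436.6 335.   12.2  13.9] [0.5357 0.1234 0.018 ]
scene yellow [291.8 216.8  15.6  20.3] [ 0.4624 -0.3223  0.018 ]
scene yellow [211.9 213.2  14.9  20.2] [ 0.5762 -0.4958  0.018 ]
scene yellow [312.8 164.2  12.1  16.7] [ 0.2688 -0.4001  0.018 ]
scene yellow [217.  158.5  11.3  17.3] [ 0.4174 -0.6394  0.018 ]
scene yellow [252.8 170.4  27.4  57.8] [ 0.3928 -0.5212  0.018 ]
```

View pics/2.png

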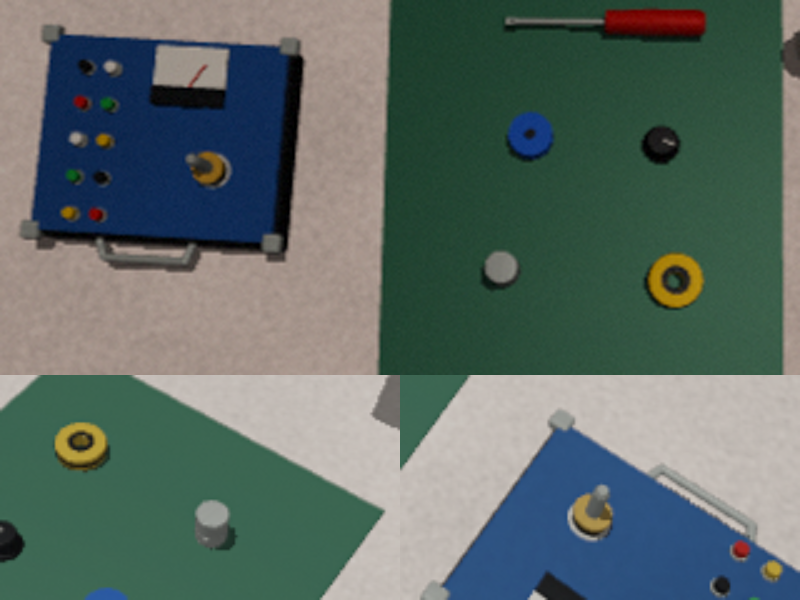

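The crop confirms the lone mat wheel, full-image (350,196), as wheel (0.462,-0.322). The cap's top is at about (280,192) and the shaft tip at about (157,149) in top and (440,326) in scene.

```bash
python3 - <<'E'
from h import *
d=np.load('first.npz');a,b=d['a'],d['b']
ma=cams.camera_model('top');mb=cams.camera_model('scene')
print('tip',ray(ma,156.8,148.6,.0975),ray(mb,440,326,.0975))
h=cv2.cvtColor(a,cv2.COLOR_RGB2HSV)[175:210,262:298]
k=cv2.inRange(h,(0,0,70),(180,80,255))
c=max(cv2.findContours(k,0,1)[0],key=cv2.contourArea);(u,v),r=cv2.minEnclosingCircle(c);print('cap',u+262,v+175,r,ray(ma,u+262,v+175,.038))
print('cap scene',ray(mb,260+212*.4,190+(508-375)*.4,.038))
# plate via yellow-brass in both views
print('plate',ray(ma,80+210/2.5,85+169/2.5,.06),ray(mb,436.6,335,.06))
# unit yaw from panel corners
P=[ray(ma,80+x/2.5,85+y/2.5,.045) for x,y in((52,33),(290,46),(272,243),(30,229))];print(np.round(P,3))
s=sensors.sense();print(s['tcp_pos'],s['tool_rot'])
m=cams.camera_model('wrist');E=np.array(m['extrinsics']);print(np.round(E,3),m['fx'], -E[:3,:3].T@E[:3,3])
E
```

```text
tip [0.5571557  0.12407799 0.0975    ] [0.55960589 0.12386397 0.0975    ]
cap 280.0 191.0 6.708303928375244 [ 0.47049479 -0.15223161  0.038     ]
cap scene [ 0.46466042 -0.15674754  0.038     ]
plate [0.55592011 0.12256092 0.06      ] [0.55919626 0.12515052 0.06      ]
[[0.692 0.29  0.045]
 [0.681 0.056 0.045]
 [0.488 0.066 0.045]
 [0.499 0.299 0.045]]
[ 0.21879571 -0.58473392  0.23042947] [ 9.84039287e-01  1.77948506e-01  1.86272557e-06 -1.00576260e-03]
[[ 0.349 -0.937 -0.002 -0.623]
 [-0.895 -0.334  0.296 -0.038]
 [-0.278 -0.102 -0.955  0.38 ]
 [ 0.     0.     0.     1.   ]] 315.5806838023474 [ 0.28971751 -0.55782889  0.37266977]
```

Call:
move_arm(
  targets=[
    {"dx":0.95,"dy":1,"dz":-0.3,"rz":-0.068},
    {"dx":0.95,"dy":1,"dz":-0.3,"rz":-0.068},
    {"dx":0.95,"dy":1,"dz":-0.3,"rz":-0.068},
    {"dx":0.95,"dy":1,"dz":-0.3,"rz":-0.068},
    {"dx":0.95,"dy":1,"dz":-0.3,"rz":-0.068},
    {"dx":0.95,"dy":1,"dz":-0.3,"rz":-0.068},
    {"dx":0.95,"dy":1,"dz":-0.3,"rz":-0.068},
    {"dx":0.95,"dy":1,"dz":-0.3,"rz":-0.068},
    {"dx":0.95,"dy":1,"dz":-0.3,"rz":-0.068},
    {"dx":0.95,"dy":1,"dz":-0.3,"rz":-0.068},
  ],
  claw=100,
  newtons=40,
)

```text
schema error: expected keys dx, dy, dz, rx, ry, rz
```

```bash
python3 - <<'E'
from h import *
a,m=snap('wrist','3.png')
s=sensors.sense();print(s['t'],s['tcp_pos'],s['tool_rot'])
k=cv2.inRange(cv2.cvtColor(a,cv2.COLOR_RGB2HSV),(20,120,60),(35,255,255))
for c in cv2.findContours(k,0,1)[0]:
    if cv2.contourArea(c)>400:
        (u,v),S,_=cv2.fitEllipse(c);print(u,v,S,ray(m,u,v,.018))
print('tcp proj',proj(m,s['tcp_pos']), proj(m,[.462,-.322,.018]))
E
```

```text
0.15 [ 0.21881578 -0.58484944  0.23054071] [ 9.84042266e-01  1.77932836e-01  1.03584277e-05 -8.51162380e-04]
176.75267028808594 66.4180908203125 (46.61601638793945, 54.094730377197266) [ 0.26504166 -0.40361187  0.018     ]
444.9684143066406 13.002890586853027 (41.646053314208984, 49.43361282348633) [ 0.40731833 -0.6435602   0.018     ]
305.49737548828125 24.093494415283203 (62.1306037902832, 92.30561828613281) [ 0.34940761 -0.5164897   0.018     ]
tcp proj (np.float64(324.2172598969677), np.float64(255.66124004214657)) (np.float64(133.20560030680446), np.float64(-204.68784878334444))
```

View pics/3.png

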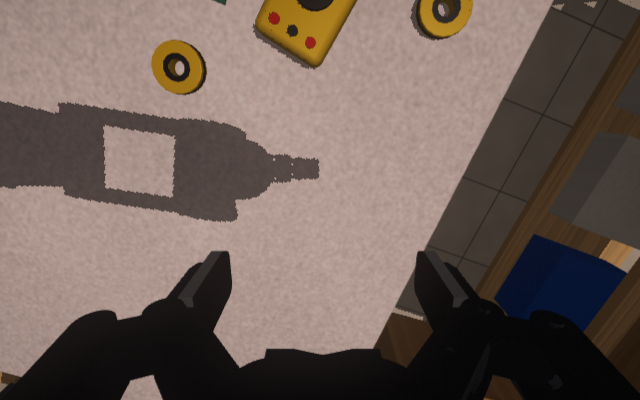

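The move was refused because every row needs all six keys, so the picture shows the start: off-mat look-alike wheels at (177,66) and (445,13). I'll send it again with full rows.

Call:
move_arm(
  targets=[
    {"dx":0.95,"dy":1,"dz":-0.3,"rx":0,"ry":0,"rz":-0.068},
    {"dx":0.95,"dy":1,"dz":-0.3,"rx":0,"ry":0,"rz":-0.068},
    {"dx":0.95,"dy":1,"dz":-0.3,"rx":0,"ry":0,"rz":-0.068},
    {"dx":0.95,"dy":1,"dz":-0.3,"rx":0,"ry":0,"rz":-0.068},
    {"dx":0.95,"dy":1,"dz":-0.3,"rx":0,"ry":0,"rz":-0.068},
    {"dx":0.95,"dy":1,"dz":-0.3,"rx":0,"ry":0,"rz":-0.068},
    {"dx":0.95,"dy":1,"dz":-0.3,"rx":0,"ry":0,"rz":-0.068},
    {"dx":0.95,"dy":1,"dz":-0.3,"rx":0,"ry":0,"rz":-0.068},
    {"dx":0.95,"dy":1,"dz":-0.3,"rx":0,"ry":0,"rz":-0.068},
    {"dx":0.95,"dy":1,"dz":-0.3,"rx":0,"ry":0,"rz":-0.068},
  ],
  claw=100,
  newtons=40,
)

```text
t: 1.4
tcp_pos: [0.457, -0.3344, 0.1558]
tool_rot: [1.0, 0.0, -0.0, -0.0]
force: [-0.8, -1.1, 0.6]
finger_gap: 0.994
gripper_force: 0.0
```

```bash
python3 - <<'E'
from h import *
a,m=snap('wrist','4.png')
s=sensors.sense();print(s['t'],s['tcp_pos'],s['tool_rot'])
k=cv2.inRange(cv2.cvtColor(a,cv2.COLOR_RGB2HSV),(20,120,60),(35,255,255))
for c in cv2.findContours(k,0,1)[0]:
    if cv2.contourArea(c)>400:
        (u,v),S,_=cv2.fitEllipse(c);print(u,v,S,ray(m,u,v,.018))
print('tcp proj',proj(m,s['tcp_pos']), proj(m,[.462,-.322,.018]))
E
```

```text
1.45 [ 0.45877193 -0.33067519  0.15490738] [ 9.99997580e-01  8.40896395e-04  9.87250644e-06 -2.03281041e-03]
382.10479736328125 343.9810791015625 (31.878257751464844, 41.24385452270508) [ 0.27592241 -0.39837699  0.018     ]
626.83203125 225.0550079345703 (34.4681282043457, 48.12669372558594) [ 0.41554892 -0.6249628   0.018     ]
521.1405639648438 236.9641876220703 (82.54325103759766, 169.6393585205078) [ 0.40313518 -0.52607346  0.018     ]
307.10357666015625 175.52706909179688 (57.11199951171875, 61.74633026123047) [ 0.46439665 -0.31953604  0.018     ]
519.6859741210938 42.494781494140625 (59.61919403076172, 72.44019317626953) [ 0.57475101 -0.49294507  0.018     ]
tcp proj (np.float64(316.6477063180968), np.float64(251.0936666941378)) (np.float64(309.8387616455861), np.float64(178.0783992168643))
```

Call:
move_arm(
  targets=[
    {"dx":0.12,"dy":0.25,"dz":-0.8,"rx":0,"ry":0,"rz":0},
    {"dx":0.12,"dy":0.25,"dz":-0.8,"rx":0,"ry":0,"rz":0},
    {"dx":0,"dy":0,"dz":-0.8,"rx":0,"ry":0,"rz":0},
    {"dx":0,"dy":0,"dz":-0.8,"rx":0,"ry":0,"rz":0},
    {"dx":0,"dy":0,"dz":-0.8,"rx":0,"ry":0,"rz":0},
    {"dx":0,"dy":0,"dz":0,"rx":0,"ry":0,"rz":0},
    {"dx":0,"dy":0,"dz":0,"rx":0,"ry":0,"rz":0},
    {"dx":0,"dy":0,"dz":0,"rx":0,"ry":0,"rz":0},
    {"dx":0,"dy":0,"dz":0,"rx":0,"ry":0,"rz":0},
    {"dx":0,"dy":0,"dz":0,"rx":0,"ry":0,"rz":0},
  ],
)

```text
t: 2.7
tcp_pos: [0.4626, -0.323, 0.0568]
tool_rot: [1.0, 0.001, 0.0, 0.0]
force: [0.4, 0.1, 0.4]
finger_gap: 0.999
gripper_force: 0.0
```

```bash
cat >> h.py <<'E'
def yel(a,m,z,mina=400,lo=(20,120,60),hi=(35,255,255)):
    k=cv2.inRange(cv2.cvtColor(a,cv2.COLOR_RGB2HSV),lo,hi)
    for c in cv2.findContours(k,0,1)[0]:
        if cv2.contourArea(c)>mina:
            (u,v),S,_=cv2.fitEllipse(c);print(np.round([u,v,*S]),np.round(ray(m,u,v,z),4))
E
python3 - <<'E'
from h import *
a,m=snap('wrist','5.png')
s=sensors.sense();print(s['t'],s['tcp_pos'],s['tool_rot'])
yel(a,m,.018)
print('tcp proj',proj(m,s['tcp_pos']), proj(m,[.462,-.322,.018]))
E
```

```text
2.75 [ 0.46253824 -0.32299297  0.05666199] [9.99999550e-01 8.97395216e-04 2.14190920e-04 2.19090485e-04]
[604. 288.  80. 140.] [ 0.4178 -0.5086  0.018 ]
[322. 224.  82.  84.] [ 0.4635 -0.3218  0.018 ]
[624.  40.  35.  88.] [ 0.5668 -0.4795  0.018 ]
tcp proj (np.float64(324.0304076815408), np.float64(255.07231140306493)) (np.float64(322.10254374702834), np.float64(226.04762401203385))
```

View pics/5.png

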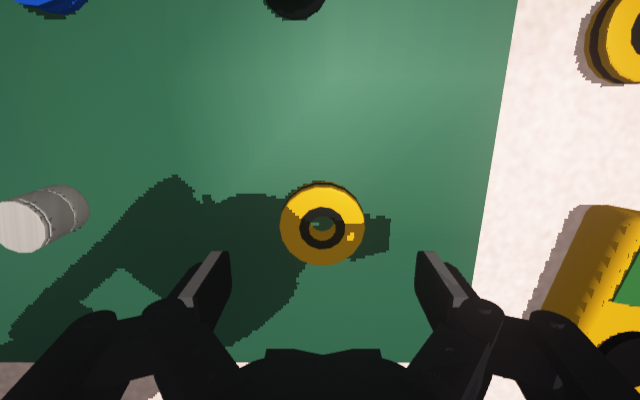

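The wheel at (322,224) sits between the open fingers, and three views agree on about (0.463,-0.322). I'll go down and close.

Call:
move_arm(
  targets=[
    {"dx":0.02,"dy":0.04,"dz":-0.55,"rx":0,"ry":0,"rz":0},
    {"dx":0,"dy":0,"dz":-0.55,"rx":0,"ry":0,"rz":0},
    {"dx":0,"dy":0,"dz":-0.55,"rx":0,"ry":0,"rz":0},
    {"dx":0,"dy":0,"dz":-0.3,"rx":0,"ry":0,"rz":0},
    {"dx":0,"dy":0,"dz":-0.25,"rx":0,"ry":0,"rz":0},
    {"dx":0,"dy":0,"dz":0,"rx":0,"ry":0,"rz":0},
    {"dx":0,"dy":0,"dz":0,"rx":0,"ry":0,"rz":0},
    {"dx":0,"dy":0,"dz":0,"rx":0,"ry":0,"rz":0},
    {"dx":0,"dy":0,"dz":0,"rx":0,"ry":0,"rz":0},
    {"dx":0,"dy":0,"dz":0,"rx":0,"ry":0,"rz":0},
  ],
)

```text
t: 4.0
tcp_pos: [0.463, -0.322, 0.0015]
tool_rot: [1.0, 0.001, 0.0, 0.0]
force: [0.3, -0.7, -0.2]
finger_gap: 1.003
gripper_force: 0.0
```

Call:
move_arm(
  targets=[
    {"dx":0,"dy":0,"dz":0,"rx":0,"ry":0,"rz":0},
    {"dx":0,"dy":0,"dz":0,"rx":0,"ry":0,"rz":0},
    {"dx":0,"dy":0,"dz":0,"rx":0,"ry":0,"rz":0},
    {"dx":0,"dy":0,"dz":0,"rx":0,"ry":0,"rz":0},
    {"dx":0,"dy":0,"dz":0,"rx":0,"ry":0,"rz":0},
    {"dx":0,"dy":0,"dz":0,"rx":0,"ry":0,"rz":0},
    {"dx":0,"dy":0,"dz":0,"rx":0,"ry":0,"rz":0},
    {"dx":0,"dy":0,"dz":0,"rx":0,"ry":0,"rz":0},
    {"dx":0,"dy":0,"dz":0,"rx":0,"ry":0,"rz":0},
    {"dx":0,"dy":0,"dz":0,"rx":0,"ry":0,"rz":0},
  ],
  claw=45,
  newtons=40,
)

```text
t: 5.25
tcp_pos: [0.463, -0.322, 0.0017]
tool_rot: [1.0, 0.001, 0.0, 0.0]
force: [0.4, 1.0, 4.6]
finger_gap: 0.604
gripper_force: 42.7
```

Call:
move_arm(
  targets=[
    {"dx":0,"dy":0,"dz":0.9,"rx":0,"ry":0,"rz":0},
    {"dx":0,"dy":0,"dz":0.9,"rx":0,"ry":0,"rz":0},
    {"dx":0,"dy":0.8,"dz":0.9,"rx":0,"ry":0,"rz":0},
    {"dx":0.2,"dy":1,"dz":0.9,"rx":0,"ry":0,"rz":0},
    {"dx":0.2,"dy":1,"dz":0.9,"rx":0,"ry":0,"rz":0},
    {"dx":0.2,"dy":1,"dz":0,"rx":0,"ry":0,"rz":0},
    {"dx":0.2,"dy":1,"dz":0,"rx":0,"ry":0,"rz":0},
    {"dx":0.2,"dy":1,"dz":0,"rx":0,"ry":0,"rz":0},
    {"dx":0.2,"dy":1,"dz":0,"rx":0,"ry":0,"rz":0},
    {"dx":0.2,"dy":1,"dz":0,"rx":0,"ry":0,"rz":0},
  ],
)

```text
t: 6.5
tcp_pos: [0.4977, -0.126, 0.1133]
tool_rot: [1.0, 0.001, -0.0, -0.0]
force: [0.8, 0.1, -1.6]
finger_gap: 0.599
gripper_force: 42.2
```

Call:
move_arm(
  targets=[
    {"dx":0,"dy":1,"dz":0,"rx":0,"ry":0,"rz":0},
    {"dx":0,"dy":1,"dz":0,"rx":0,"ry":0,"rz":0},
    {"dx":0,"dy":1,"dz":0,"rx":0,"ry":0,"rz":0},
    {"dx":0,"dy":1,"dz":0,"rx":0,"ry":0,"rz":0},
    {"dx":0,"dy":1,"dz":0,"rx":0,"ry":0,"rz":0},
    {"dx":0,"dy":1,"dz":0,"rx":0,"ry":0,"rz":0},
    {"dx":0,"dy":1,"dz":0,"rx":0,"ry":0,"rz":0},
    {"dx":0,"dy":1,"dz":0,"rx":0,"ry":0,"rz":0},
    {"dx":0,"dy":1,"dz":0,"rx":0,"ry":0,"rz":0},
    {"dx":0,"dy":0.9,"dz":0,"rx":0,"ry":0,"rz":0},
  ],
)

```text
t: 7.75
tcp_pos: [0.4976, 0.1215, 0.1133]
tool_rot: [1.0, 0.001, -0.0, 0.0]
force: [0.6, 0.4, -0.3]
finger_gap: 0.602
gripper_force: 42.2
```

Call:
move_arm(
  targets=[
    {"dx":0,"dy":0.1,"dz":0,"rx":0,"ry":0,"rz":0},
    {"dx":0,"dy":0,"dz":0,"rx":0,"ry":0,"rz":0},
    {"dx":0,"dy":0,"dz":0,"rx":0,"ry":0,"rz":0},
    {"dx":0,"dy":0,"dz":0,"rx":0,"ry":0,"rz":0},
    {"dx":0,"dy":0,"dz":0,"rx":0,"ry":0,"rz":0},
    {"dx":0,"dy":0,"dz":0,"rx":0,"ry":0,"rz":0},
    {"dx":0,"dy":0,"dz":0,"rx":0,"ry":0,"rz":0},
    {"dx":0,"dy":0,"dz":0,"rx":0,"ry":0,"rz":0},
    {"dx":0,"dy":0,"dz":0,"rx":0,"ry":0,"rz":0},
    {"dx":0,"dy":0,"dz":0,"rx":0,"ry":0,"rz":0},
  ],
)

```text
t: 9.0
tcp_pos: [0.4979, 0.1232, 0.1138]
tool_rot: [1.0, 0.001, -0.0, -0.0]
force: [0.6, -0.7, -0.4]
finger_gap: 0.6
gripper_force: 42.1
```

```bash
python3 - <<'E'
from h import *
a,m=snap('wrist','6.png')
s=sensors.sense();p=s['tcp_pos'];print(s['t'],p,s['tool_rot'])
yel(a,m,p[2]+.016,300)
print(proj(m,[.558,.124,.0975]),proj(m,[.558,.124,.06]))
E
```

```text
9.05 [0.49789597 0.12313688 0.11381688] [ 9.99999607e-01  8.86899331e-04  7.09153977e-07 -1.39277757e-05]
[315. 264.  84. 101.] [0.5018 0.1272 0.1298]
[319. 123.  45.  46.] [0.5639 0.1253 0.1298]
[148.  77.  18.  24.] [0.5807 0.1894 0.1298]
(np.float64(322.5448026970965), np.float64(130.08552811096507)) (np.float64(322.53985073585125), np.float64(123.93324964257451))
```

View pics/6.png

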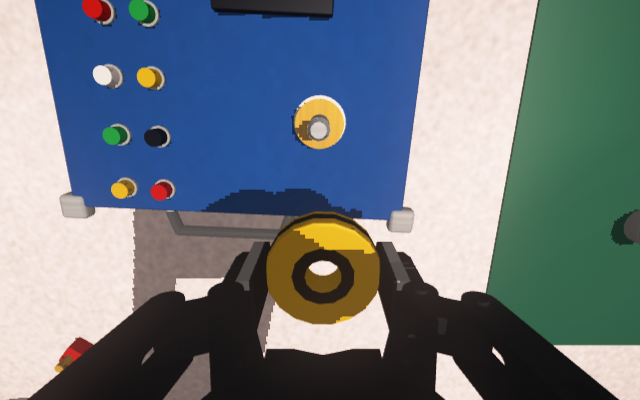

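The wrist view shows the shaft tip at (319,129) with the plate round it, and the held wheel's top hole at about (323,276).

```bash
python3 - <<'E'
from h import *
m=cams.camera_model('wrist');p=sensors.sense()['tcp_pos']
print('tip',ray(m,319,129,.0975),'plate',ray(m,319,123,.06),'wheel',ray(m,323,276,p[2]+.0163),proj(m,[p[0],p[1],p[2]+.0163]))
a=cv2.imread('pics/6.png')
g=cv2.inRange(cv2.cvtColor(a,cv2.COLOR_BGR2HSV),(0,0,0),(180,255,75))[240:315,285:362]
for c in cv2.findContours(g,0,1)[0]:
    if cv2.contourArea(c)>800:(u,v),S,_=cv2.fitEllipse(c);print(u+285,v+240,S)
E
```

```text
tip [0.55852701 0.12574547 0.0975    ] plate [0.55855359 0.12614469 0.06      ] wheel [0.4960251  0.12373852 0.13011688] (np.float64(324.3359480261169), np.float64(272.3632608387687))
322.6039123535156 276.08812713623047 (53.588096618652344, 61.483890533447266)
```

Call:
move_arm(
  targets=[
    {"dx":0.5,"dy":0.02,"dz":0,"rx":0,"ry":0,"rz":0},
    {"dx":0.5,"dy":0.02,"dz":0,"rx":0,"ry":0,"rz":0},
    {"dx":0.5,"dy":0.02,"dz":0,"rx":0,"ry":0,"rz":0},
    {"dx":0.5,"dy":0.02,"dz":0,"rx":0,"ry":0,"rz":0},
    {"dx":0.48,"dy":0,"dz":0,"rx":0,"ry":0,"rz":0},
    {"dx":0,"dy":0,"dz":0,"rx":0,"ry":0,"rz":0},
    {"dx":0,"dy":0,"dz":-0.3,"rx":0,"ry":0,"rz":0},
    {"dx":0,"dy":0,"dz":-0.3,"rx":0,"ry":0,"rz":0},
    {"dx":0,"dy":0,"dz":-0.3,"rx":0,"ry":0,"rz":0},
    {"dx":0,"dy":0,"dz":0,"rx":0,"ry":0,"rz":0},
  ],
)

```text
t: 10.3
tcp_pos: [0.559, 0.1251, 0.0904]
tool_rot: [1.0, 0.001, -0.001, 0.0]
force: [-0.0, -0.5, 0.2]
finger_gap: 0.602
gripper_force: 42.1
```

Call:
move_arm(
  targets=[
    {"dx":0,"dy":0,"dz":-0.25,"rx":0,"ry":0,"rz":0},
    {"dx":0,"dy":0,"dz":-0.25,"rx":0,"ry":0,"rz":0},
    {"dx":0,"dy":0,"dz":-0.25,"rx":0,"ry":0,"rz":0},
    {"dx":0,"dy":0,"dz":-0.25,"rx":0,"ry":0,"rz":0},
    {"dx":0,"dy":0,"dz":-0.1,"rx":0,"ry":0,"rz":0},
    {"dx":0,"dy":0,"dz":-0.1,"rx":0,"ry":0,"rz":0},
    {"dx":0,"dy":0,"dz":0,"rx":0,"ry":0,"rz":0},
    {"dx":0,"dy":0,"dz":0,"rx":0,"ry":0,"rz":0},
    {"dx":0,"dy":0,"dz":0,"rx":0,"ry":0,"rz":0},
    {"dx":0,"dy":0,"dz":0,"rx":0,"ry":0,"rz":0},
  ],
)

```text
t: 11.55
tcp_pos: [0.56, 0.1251, 0.0615]
tool_rot: [1.0, 0.001, 0.0, -0.0]
force: [-0.8, -0.6, -0.5]
finger_gap: 0.603
gripper_force: 42.1
```

Call:
move_arm(
  targets=[
    {"dx":0,"dy":0,"dz":-0.06,"rx":0,"ry":0,"rz":0},
    {"dx":0,"dy":0,"dz":0,"rx":0,"ry":0,"rz":0},
    {"dx":0,"dy":0,"dz":0,"rx":0,"ry":0,"rz":0},
    {"dx":0,"dy":0,"dz":0,"rx":0,"ry":0,"rz":0},
    {"dx":0,"dy":0,"dz":0,"rx":0,"ry":0,"rz":0},
    {"dx":0,"dy":0,"dz":0,"rx":0,"ry":0,"rz":0},
    {"dx":0,"dy":0,"dz":0,"rx":0,"ry":0,"rz":0},
    {"dx":0,"dy":0,"dz":0,"rx":0,"ry":0,"rz":0},
    {"dx":0,"dy":0,"dz":0,"rx":0,"ry":0,"rz":0},
    {"dx":0,"dy":0,"dz":0,"rx":0,"ry":0,"rz":0},
  ],
  claw=100,
)

```text
t: 12.8
tcp_pos: [0.5599, 0.1251, 0.0598]
tool_rot: [1.0, 0.001, 0.0, 0.0]
force: [-0.1, -0.2, 0.0]
finger_gap: 0.997
gripper_force: 0.0
```

Call:
move_arm(
  targets=[
    {"dx":0,"dy":0,"dz":0.6,"rx":0,"ry":0,"rz":0},
    {"dx":0,"dy":0,"dz":0.9,"rx":0,"ry":0,"rz":0},
    {"dx":0,"dy":0,"dz":1,"rx":0,"ry":0,"rz":0},
    {"dx":-0.2,"dy":0,"dz":0.5,"rx":0,"ry":0,"rz":0},
    {"dx":-0.5,"dy":-0.5,"dz":0,"rx":0,"ry":0,"rz":0},
    {"dx":-0.5,"dy":-1,"dz":0,"rx":0,"ry":0,"rz":0},
    {"dx":-0.5,"dy":-1,"dz":0,"rx":0,"ry":0,"rz":0},
    {"dx":-0.5,"dy":-1,"dz":0,"rx":0,"ry":0,"rz":0},
    {"dx":-0.5,"dy":-1,"dz":0,"rx":0,"ry":0,"rz":0},
    {"dx":-0.5,"dy":-1,"dz":0,"rx":0,"ry":0,"rz":0},
  ],
)

```text
t: 14.05
tcp_pos: [0.479, -0.013, 0.1351]
tool_rot: [1.0, 0.001, -0.0, -0.0]
force: [0.3, -0.6, -0.1]
finger_gap: 0.995
gripper_force: 0.0
```

Call:
move_arm(
  targets=[
    {"dx":-0.4,"dy":-1,"dz":0,"rx":0,"ry":0,"rz":0},
    {"dx":0,"dy":-1,"dz":0,"rx":0,"ry":0,"rz":0},
    {"dx":0,"dy":-1,"dz":0,"rx":0,"ry":0,"rz":0},
    {"dx":0,"dy":-1,"dz":0,"rx":0,"ry":0,"rz":0},
    {"dx":0,"dy":-1,"dz":-0.3,"rx":0,"ry":0,"rz":0},
    {"dx":0,"dy":-0.7,"dz":-0.4,"rx":0,"ry":0,"rz":0},
    {"dx":0,"dy":0,"dz":-0.4,"rx":0,"ry":0,"rz":0},
    {"dx":0,"dy":0,"dz":-0.4,"rx":0,"ry":0,"rz":0},
    {"dx":0,"dy":0,"dz":0,"rx":0,"ry":0,"rz":0},
    {"dx":0,"dy":0,"dz":0,"rx":0,"ry":0,"rz":0},
  ],
)

```text
t: 15.3
tcp_pos: [0.4699, -0.1542, 0.0973]
tool_rot: [1.0, 0.001, -0.0, -0.0]
force: [0.4, -0.1, 0.0]
finger_gap: 1.004
gripper_force: 0.0
```

```bash
python3 - <<'E'
from h import *
a,m=snap('wrist');t,mt=snap('top');b,mb=snap('scene')
s=sensors.sense();p=s['tcp_pos'];print(s['t'],p,s['tool_rot'])
print('cap exp',proj(m,[.4675,-.1545,.038]))
yel(t,mt,.076,60);print('scene');yel(b,mb,.076,60)
o=np.zeros((400,800,3),np.uint8);o[:,:640]=a
o[:200,640:]=cv2.resize(t[110:190,130:194],(160,200));o[200:,640:]=cv2.resize(b[285:365,405:469],(160,200))
cv2.imwrite('pics/7.png',o[:,:,::-1])
E
```

```text
15.45 [ 0.470178   -0.1546545   0.09764939] [9.99999250e-01 1.17139843e-03 3.13024125e-04 1.72488617e-04]
cap exp (np.float64(324.17289286027074), np.float64(216.75570489754645))
[382. 278.  21.  22.] [ 0.2715 -0.3916  0.076 ]
[481. 218.  21.  22.] [ 0.4112 -0.6166  0.076 ]
[432. 225.  34.  75.] [ 0.3927 -0.505   0.076 ]
[421. 152.  20.  21.] [ 0.5604 -0.4812  0.076 ]
[160. 151.  21.  22.] [0.5574 0.1247 0.076 ]
[486. 110.   4.  22.] [ 0.6618 -0.6335  0.076 ]
scene
[438. 332.  26.  28.] [0.5618 0.125  0.076 ]
[212. 213.  15.  20.] [ 0.606  -0.4496  0.076 ]
[313. 165.  14.  17.] [ 0.3224 -0.3588  0.076 ]
[217. 159.  12.  18.] [ 0.4584 -0.5816  0.076 ]
[253. 170.  27.  58.] [ 0.4348 -0.4738  0.076 ]
```

View pics/7.png

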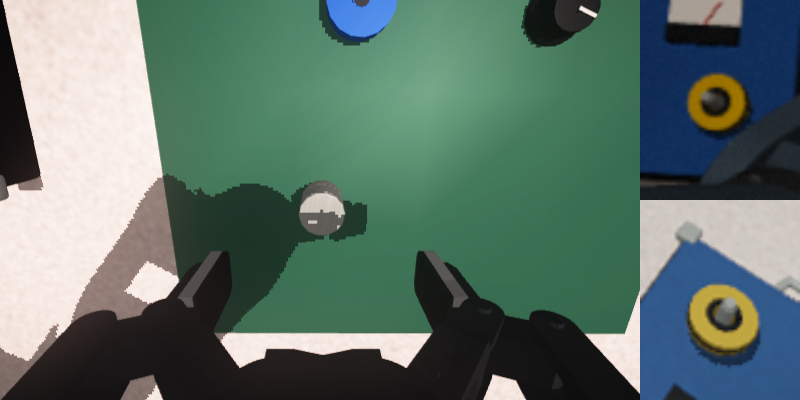

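The wheel sits flat on the shaft with the shaft through its hole (insets). The cap's top is a disc about (322,213), so it is at roughly (0.470,-0.153). I'll grip its upper part and leave the fingertips about 6 mm above the rim.

Call:
move_arm(
  targets=[
    {"dx":0,"dy":0.06,"dz":-0.7,"rx":0,"ry":0,"rz":0},
    {"dx":0,"dy":0,"dz":-0.7,"rx":0,"ry":0,"rz":0},
    {"dx":0,"dy":0,"dz":-0.7,"rx":0,"ry":0,"rz":0},
    {"dx":0,"dy":0,"dz":-0.7,"rx":0,"ry":0,"rz":0},
    {"dx":0,"dy":0,"dz":-0.5,"rx":0,"ry":0,"rz":0},
    {"dx":0,"dy":0,"dz":-0.28,"rx":0,"ry":0,"rz":0},
    {"dx":0,"dy":0,"dz":0,"rx":0,"ry":0,"rz":0},
    {"dx":0,"dy":0,"dz":0,"rx":0,"ry":0,"rz":0},
    {"dx":0,"dy":0,"dz":0,"rx":0,"ry":0,"rz":0},
    {"dx":0,"dy":0,"dz":0,"rx":0,"ry":0,"rz":0},
  ],
)

```text
t: 16.7
tcp_pos: [0.4701, -0.1535, 0.0082]
tool_rot: [1.0, 0.001, 0.0, 0.0]
force: [-0.1, 0.0, -0.0]
finger_gap: 0.998
gripper_force: 0.0
```

Call:
move_arm(
  targets=[
    {"dx":0,"dy":0,"dz":0,"rx":0,"ry":0,"rz":0},
    {"dx":0,"dy":0,"dz":0,"rx":0,"ry":0,"rz":0},
    {"dx":0,"dy":0,"dz":0,"rx":0,"ry":0,"rz":0},
    {"dx":0,"dy":0,"dz":0,"rx":0,"ry":0,"rz":0},
    {"dx":0,"dy":0,"dz":0,"rx":0,"ry":0,"rz":0},
    {"dx":0,"dy":0,"dz":0,"rx":0,"ry":0,"rz":0},
    {"dx":0,"dy":0,"dz":0,"rx":0,"ry":0,"rz":0},
    {"dx":0,"dy":0,"dz":0,"rx":0,"ry":0,"rz":0},
    {"dx":0,"dy":0,"dz":0,"rx":0,"ry":0,"rz":0},
    {"dx":0,"dy":0,"dz":0,"rx":0,"ry":0,"rz":0},
  ],
  claw=15,
  newtons=90,
)

```text
t: 17.95
tcp_pos: [0.47, -0.1534, 0.0082]
tool_rot: [1.0, 0.001, 0.0, 0.0]
force: [0.3, 0.5, 5.8]
finger_gap: 0.347
gripper_force: 88.6
```

Call:
move_arm(
  targets=[
    {"dx":0,"dy":0,"dz":0.9,"rx":0,"ry":0,"rz":0},
    {"dx":0,"dy":0,"dz":0.9,"rx":0,"ry":0,"rz":0},
    {"dx":0,"dy":0.7,"dz":0.9,"rx":0,"ry":0,"rz":0},
    {"dx":0,"dy":1,"dz":0.9,"rx":0,"ry":0,"rz":0},
    {"dx":0.2,"dy":1,"dz":0.8,"rx":0,"ry":0,"rz":0},
    {"dx":0.2,"dy":1,"dz":0,"rx":0,"ry":0,"rz":0},
    {"dx":0.2,"dy":1,"dz":0,"rx":0,"ry":0,"rz":0},
    {"dx":0.2,"dy":1,"dz":0,"rx":0,"ry":0,"rz":0},
    {"dx":0.2,"dy":1,"dz":0,"rx":0,"ry":0,"rz":0},
    {"dx":0.12,"dy":1,"dz":0,"rx":0,"ry":0,"rz":0},
  ],
)

```text
t: 19.2
tcp_pos: [0.4979, 0.04, 0.1175]
tool_rot: [1.0, 0.001, -0.0, -0.0]
force: [0.3, 0.1, -0.9]
finger_gap: 0.347
gripper_force: 88.9
```

Call:
move_arm(
  targets=[
    {"dx":0,"dy":1,"dz":0,"rx":0,"ry":0,"rz":0},
    {"dx":0,"dy":1,"dz":0,"rx":0,"ry":0,"rz":0},
    {"dx":0,"dy":1,"dz":0,"rx":0,"ry":0,"rz":0},
    {"dx":0,"dy":0.44,"dz":0,"rx":0,"ry":0,"rz":0},
    {"dx":0,"dy":0,"dz":0,"rx":0,"ry":0,"rz":0},
    {"dx":0,"dy":0,"dz":0,"rx":0,"ry":0,"rz":0},
    {"dx":0,"dy":0,"dz":0,"rx":0,"ry":0,"rz":0},
    {"dx":0,"dy":0,"dz":0,"rx":0,"ry":0,"rz":0},
    {"dx":0,"dy":0,"dz":0,"rx":0,"ry":0,"rz":0},
    {"dx":0,"dy":0,"dz":0,"rx":0,"ry":0,"rz":0},
  ],
)

```text
t: 20.45
tcp_pos: [0.4979, 0.125, 0.1178]
tool_rot: [1.0, 0.001, 0.0, 0.0]
force: [1.0, -0.6, -0.8]
finger_gap: 0.351
gripper_force: 88.9
```

```bash
python3 - <<'E'
from h import *
a,m=snap('wrist')
s=sensors.sense();p=s['tcp_pos'];print(s['t'],p,s['tool_rot'])
yel(a,m,.076,300)
print('tip',proj(m,[.5585,.125,.0975]),'captop',proj(m,[p[0],p[1],p[2]+.0298]))
o=np.hstack([a[90:190,270:370],a[210:310,270:370]])
cv2.imwrite('pics/8.png',cv2.resize(o,(800,400),interpolation=cv2.INTER_CUBIC)[:,:,::-1])
E
```

```text
20.5 [0.49792009 0.12506252 0.11783057] [9.99999644e-01 8.43399253e-04 1.40302836e-05 2.56641159e-06]
[323. 124.  91.  92.] [0.5589 0.1258 0.076 ]
[154.  78.  17.  24.] [0.5838 0.2179 0.076 ]
tip (np.float64(324.1474029241254), np.float64(128.35615061363842)) captop (np.float64(324.29534951307903), np.float64(289.7807512008139))
```

View pics/8.png

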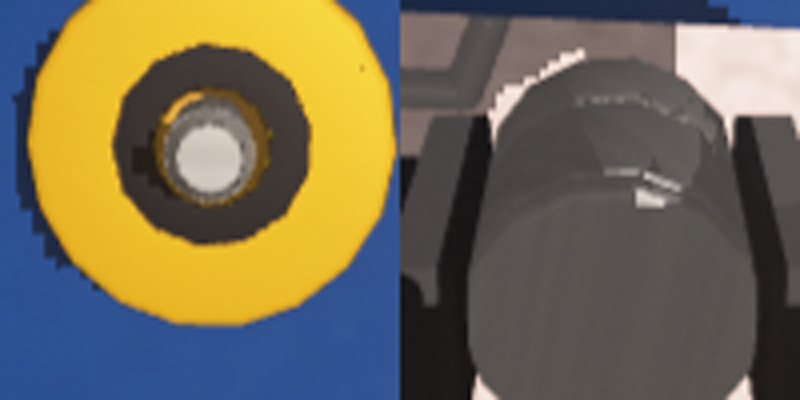

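Left: shaft tip at full-image (321.8,129.3), inside the wheel hole. Right: cap top held upright, centred about (323,291). The remaining shift is about +60.6 mm in x and +0.7 mm in y.

Call:
move_arm(
  targets=[
    {"dx":0.6,"dy":0.03,"dz":0,"rx":0,"ry":0,"rz":0},
    {"dx":0.6,"dy":0,"dz":0,"rx":0,"ry":0,"rz":0},
    {"dx":0.6,"dy":0,"dz":0,"rx":0,"ry":0,"rz":0},
    {"dx":0.62,"dy":0,"dz":0,"rx":0,"ry":0,"rz":0},
    {"dx":0,"dy":0,"dz":0,"rx":0,"ry":0,"rz":0},
    {"dx":0,"dy":0,"dz":0,"rx":0,"ry":0,"rz":0},
    {"dx":0,"dy":0,"dz":-0.3,"rx":0,"ry":0,"rz":0},
    {"dx":0,"dy":0,"dz":-0.3,"rx":0,"ry":0,"rz":0},
    {"dx":0,"dy":0,"dz":-0.2,"rx":0,"ry":0,"rz":0},
    {"dx":0,"dy":0,"dz":0,"rx":0,"ry":0,"rz":0},
  ],
)

```text
t: 21.75
tcp_pos: [0.558, 0.1258, 0.0972]
tool_rot: [1.0, 0.001, -0.001, 0.0]
force: [1.0, 0.3, 0.3]
finger_gap: 0.352
gripper_force: 88.9
```

Call:
move_arm(
  targets=[
    {"dx":0,"dy":0,"dz":-0.1,"rx":0,"ry":0,"rz":0},
    {"dx":0,"dy":0,"dz":-0.1,"rx":0,"ry":0,"rz":0},
    {"dx":0,"dy":0,"dz":0,"rx":0,"ry":0,"rz":0},
    {"dx":0,"dy":0,"dz":0,"rx":0,"ry":0,"rz":0},
    {"dx":0,"dy":0,"dz":0,"rx":0,"ry":0,"rz":0},
    {"dx":0,"dy":0,"dz":0,"rx":0,"ry":0,"rz":0},
    {"dx":0,"dy":0,"dz":0,"rx":0,"ry":0,"rz":0},
    {"dx":0,"dy":0,"dz":0,"rx":0,"ry":0,"rz":0},
    {"dx":0,"dy":0,"dz":0,"rx":0,"ry":0,"rz":0},
    {"dx":0,"dy":0,"dz":0,"rx":0,"ry":0,"rz":0},
  ],
)

```text
t: 23.0
tcp_pos: [0.5584, 0.1259, 0.0928]
tool_rot: [1.0, 0.001, -0.0, 0.0]
force: [-0.7, -0.4, -1.4]
finger_gap: 0.346
gripper_force: 88.9
```

Call:
move_arm(
  targets=[
    {"dx":0,"dy":0,"dz":-0.1,"rx":0,"ry":0,"rz":0},
    {"dx":0,"dy":0,"dz":-0.1,"rx":0,"ry":0,"rz":0},
    {"dx":0,"dy":0,"dz":-0.04,"rx":0,"ry":0,"rz":0},
    {"dx":0,"dy":0,"dz":-0.04,"rx":0,"ry":0,"rz":0},
    {"dx":0,"dy":0,"dz":-0.04,"rx":0,"ry":0,"rz":0},
    {"dx":0,"dy":0,"dz":0,"rx":0,"ry":0,"rz":0},
    {"dx":0,"dy":0,"dz":0,"rx":0,"ry":0,"rz":0},
    {"dx":0,"dy":0,"dz":0,"rx":0,"ry":0,"rz":0},
    {"dx":0,"dy":0,"dz":0,"rx":0,"ry":0,"rz":0},
    {"dx":0,"dy":0,"dz":0,"rx":0,"ry":0,"rz":0},
  ],
)

```text
t: 24.25
tcp_pos: [0.5587, 0.1258, 0.0849]
tool_rot: [1.0, 0.001, 0.0, 0.0]
force: [1.9, -2.2, 1.4]
finger_gap: 0.348
gripper_force: 88.9
```

Call:
move_arm(
  targets=[
    {"dx":0,"dy":0,"dz":-0.04,"rx":0,"ry":0,"rz":0},
    {"dx":0,"dy":0,"dz":-0.04,"rx":0,"ry":0,"rz":0},
    {"dx":0,"dy":0,"dz":-0.04,"rx":0,"ry":0,"rz":0},
    {"dx":0,"dy":0,"dz":0,"rx":0,"ry":0,"rz":0},
    {"dx":0,"dy":0,"dz":0,"rx":0,"ry":0,"rz":0},
    {"dx":0,"dy":0,"dz":0,"rx":0,"ry":0,"rz":0},
    {"dx":0,"dy":0,"dz":0,"rx":0,"ry":0,"rz":0},
    {"dx":0,"dy":0,"dz":0,"rx":0,"ry":0,"rz":0},
    {"dx":0,"dy":0,"dz":0,"rx":0,"ry":0,"rz":0},
    {"dx":0,"dy":0,"dz":0,"rx":0,"ry":0,"rz":0},
  ],
)

```text
t: 25.5
tcp_pos: [0.5587, 0.1261, 0.0824]
tool_rot: [1.0, 0.001, 0.0, -0.0]
force: [0.7, -0.3, 5.0]
finger_gap: 0.354
gripper_force: 89.5
```

Call:
move_arm(
  targets=[
    {"dx":0,"dy":0,"dz":-0.02,"rx":0,"ry":0,"rz":0},
    {"dx":0,"dy":0,"dz":-0.02,"rx":0,"ry":0,"rz":0},
    {"dx":0,"dy":0,"dz":-0.02,"rx":0,"ry":0,"rz":0},
    {"dx":0,"dy":0,"dz":-0.02,"rx":0,"ry":0,"rz":0},
    {"dx":0,"dy":0,"dz":0,"rx":0,"ry":0,"rz":0},
    {"dx":0,"dy":0,"dz":0,"rx":0,"ry":0,"rz":0},
    {"dx":0,"dy":0,"dz":0,"rx":0,"ry":0,"rz":0},
    {"dx":0,"dy":0,"dz":0,"rx":0,"ry":0,"rz":0},
    {"dx":0,"dy":0,"dz":0,"rx":0,"ry":0,"rz":0},
    {"dx":0,"dy":0,"dz":0,"rx":0,"ry":0,"rz":0},
  ],
)

```text
t: 26.75
tcp_pos: [0.5582, 0.1259, 0.0796]
tool_rot: [1.0, 0.001, -0.0, -0.0]
force: [1.4, 1.1, -1.8]
finger_gap: 0.349
gripper_force: 89.0
```

Call:
move_arm(
  targets=[
    {"dx":0,"dy":0,"dz":-0.02,"rx":0,"ry":0,"rz":0},
    {"dx":0,"dy":0,"dz":-0.02,"rx":0,"ry":0,"rz":0},
    {"dx":0,"dy":0,"dz":0,"rx":0,"ry":0,"rz":0},
    {"dx":0,"dy":0,"dz":0,"rx":0,"ry":0,"rz":0},
    {"dx":0,"dy":0,"dz":0,"rx":0,"ry":0,"rz":0},
    {"dx":0,"dy":0,"dz":0,"rx":0,"ry":0,"rz":0},
    {"dx":0,"dy":0,"dz":0,"rx":0,"ry":0,"rz":0},
    {"dx":0,"dy":0,"dz":0,"rx":0,"ry":0,"rz":0},
    {"dx":0,"dy":0,"dz":0,"rx":0,"ry":0,"rz":0},
    {"dx":0,"dy":0,"dz":0,"rx":0,"ry":0,"rz":0},
  ],
)

```text
t: 28.0
tcp_pos: [0.5584, 0.1258, 0.0788]
tool_rot: [1.0, 0.001, -0.0, 0.0]
force: [-0.2, -0.9, 3.6]
finger_gap: 0.351
gripper_force: 89.3
```

Call:
move_arm(
  targets=[
    {"dx":0,"dy":0,"dz":-0.02,"rx":0,"ry":0,"rz":0},
    {"dx":0,"dy":0,"dz":-0.02,"rx":0,"ry":0,"rz":0},
    {"dx":0,"dy":0,"dz":0,"rx":0,"ry":0,"rz":0},
    {"dx":0,"dy":0,"dz":0,"rx":0,"ry":0,"rz":0},
    {"dx":0,"dy":0,"dz":0,"rx":0,"ry":0,"rz":0},
    {"dx":0,"dy":0,"dz":0,"rx":0,"ry":0,"rz":0},
    {"dx":0,"dy":0,"dz":0,"rx":0,"ry":0,"rz":0},
    {"dx":0,"dy":0,"dz":0,"rx":0,"ry":0,"rz":0},
    {"dx":0,"dy":0,"dz":0,"rx":0,"ry":0,"rz":0},
    {"dx":0,"dy":0,"dz":0,"rx":0,"ry":0,"rz":0},
  ],
)

```text
t: 29.25
tcp_pos: [0.5584, 0.1258, 0.0778]
tool_rot: [1.0, 0.001, 0.0, 0.0]
force: [-1.1, -0.8, 1.0]
finger_gap: 0.347
gripper_force: 89.2
```

Call:
move_arm(
  targets=[
    {"dx":0,"dy":0,"dz":-0.02,"rx":0,"ry":0,"rz":0},
    {"dx":0,"dy":0,"dz":-0.02,"rx":0,"ry":0,"rz":0},
    {"dx":0,"dy":0,"dz":0,"rx":0,"ry":0,"rz":0},
    {"dx":0,"dy":0,"dz":0,"rx":0,"ry":0,"rz":0},
    {"dx":0,"dy":0,"dz":0,"rx":0,"ry":0,"rz":0},
    {"dx":0,"dy":0,"dz":0,"rx":0,"ry":0,"rz":0},
    {"dx":0,"dy":0,"dz":0,"rx":0,"ry":0,"rz":0},
    {"dx":0,"dy":0,"dz":0,"rx":0,"ry":0,"rz":0},
    {"dx":0,"dy":0,"dz":0,"rx":0,"ry":0,"rz":0},
    {"dx":0,"dy":0,"dz":0,"rx":0,"ry":0,"rz":0},
  ],
)

```text
t: 30.5
tcp_pos: [0.5585, 0.1259, 0.0768]
tool_rot: [1.0, 0.001, 0.0, -0.0]
force: [0.6, 0.3, 2.4]
finger_gap: 0.348
gripper_force: 89.2
```

Call:
move_arm(
  targets=[
    {"dx":0,"dy":0,"dz":-0.02,"rx":0,"ry":0,"rz":0},
    {"dx":0,"dy":0,"dz":-0.02,"rx":0,"ry":0,"rz":0},
    {"dx":0,"dy":0,"dz":0,"rx":0,"ry":0,"rz":0},
    {"dx":0,"dy":0,"dz":0,"rx":0,"ry":0,"rz":0},
    {"dx":0,"dy":0,"dz":0,"rx":0,"ry":0,"rz":0},
    {"dx":0,"dy":0,"dz":0,"rx":0,"ry":0,"rz":0},
    {"dx":0,"dy":0,"dz":0,"rx":0,"ry":0,"rz":0},
    {"dx":0,"dy":0,"dz":0,"rx":0,"ry":0,"rz":0},
    {"dx":0,"dy":0,"dz":0,"rx":0,"ry":0,"rz":0},
    {"dx":0,"dy":0,"dz":0,"rx":0,"ry":0,"rz":0},
  ],
)

```text
t: 31.75
tcp_pos: [0.5585, 0.1259, 0.076]
tool_rot: [1.0, 0.001, 0.0, -0.0]
force: [0.1, -0.6, 5.0]
finger_gap: 0.35
gripper_force: 89.3
```

Call:
move_arm(
  targets=[
    {"dx":0,"dy":0,"dz":-0.02,"rx":0,"ry":0,"rz":0},
    {"dx":0,"dy":0,"dz":0,"rx":0,"ry":0,"rz":0},
    {"dx":0,"dy":0,"dz":0,"rx":0,"ry":0,"rz":0},
    {"dx":0,"dy":0,"dz":0,"rx":0,"ry":0,"rz":0},
    {"dx":0,"dy":0,"dz":0,"rx":0,"ry":0,"rz":0},
    {"dx":0,"dy":0,"dz":0,"rx":0,"ry":0,"rz":0},
    {"dx":0,"dy":0,"dz":0,"rx":0,"ry":0,"rz":0},
    {"dx":0,"dy":0,"dz":0,"rx":0,"ry":0,"rz":0},
    {"dx":0,"dy":0,"dz":0,"rx":0,"ry":0,"rz":0},
    {"dx":0,"dy":0,"dz":0,"rx":0,"ry":0,"rz":0},
  ],
)

```text
t: 33.0
tcp_pos: [0.5584, 0.1259, 0.0752]
tool_rot: [1.0, 0.001, -0.0, -0.0]
force: [1.1, -0.6, -0.6]
finger_gap: 0.35
gripper_force: 89.0
```

Stick-slip and noise of a few newtons, no stop yet. I'll continue.

Call:
move_arm(
  targets=[
    {"dx":0,"dy":0,"dz":-0.02,"rx":0,"ry":0,"rz":0},
    {"dx":0,"dy":0,"dz":-0.02,"rx":0,"ry":0,"rz":0},
    {"dx":0,"dy":0,"dz":0,"rx":0,"ry":0,"rz":0},
    {"dx":0,"dy":0,"dz":0,"rx":0,"ry":0,"rz":0},
    {"dx":0,"dy":0,"dz":0,"rx":0,"ry":0,"rz":0},
    {"dx":0,"dy":0,"dz":0,"rx":0,"ry":0,"rz":0},
    {"dx":0,"dy":0,"dz":0,"rx":0,"ry":0,"rz":0},
    {"dx":0,"dy":0,"dz":0,"rx":0,"ry":0,"rz":0},
    {"dx":0,"dy":0,"dz":0,"rx":0,"ry":0,"rz":0},
    {"dx":0,"dy":0,"dz":0,"rx":0,"ry":0,"rz":0},
  ],
)

```text
t: 34.25
tcp_pos: [0.5585, 0.1259, 0.0749]
tool_rot: [1.0, 0.001, 0.0, 0.0]
force: [0.6, -0.9, 5.9]
finger_gap: 0.354
gripper_force: 89.3
```

Call:
move_arm(
  targets=[
    {"dx":0,"dy":0,"dz":-0.02,"rx":0,"ry":0,"rz":0},
    {"dx":0,"dy":0,"dz":0,"rx":0,"ry":0,"rz":0},
    {"dx":0,"dy":0,"dz":0,"rx":0,"ry":0,"rz":0},
    {"dx":0,"dy":0,"dz":0,"rx":0,"ry":0,"rz":0},
    {"dx":0,"dy":0,"dz":0,"rx":0,"ry":0,"rz":0},
    {"dx":0,"dy":0,"dz":0,"rx":0,"ry":0,"rz":0},
    {"dx":0,"dy":0,"dz":0,"rx":0,"ry":0,"rz":0},
    {"dx":0,"dy":0,"dz":0,"rx":0,"ry":0,"rz":0},
    {"dx":0,"dy":0,"dz":0,"rx":0,"ry":0,"rz":0},
    {"dx":0,"dy":0,"dz":0,"rx":0,"ry":0,"rz":0},
  ],
)

```text
t: 35.5
tcp_pos: [0.5585, 0.1259, 0.0741]
tool_rot: [1.0, 0.001, 0.0, -0.0]
force: [0.6, -1.4, 5.3]
finger_gap: 0.354
gripper_force: 89.4
```

Call:
move_arm(
  targets=[
    {"dx":0,"dy":0,"dz":-0.02,"rx":0,"ry":0,"rz":0},
    {"dx":0,"dy":0,"dz":-0.01,"rx":0,"ry":0,"rz":0},
    {"dx":0,"dy":0,"dz":0,"rx":0,"ry":0,"rz":0},
    {"dx":0,"dy":0,"dz":0,"rx":0,"ry":0,"rz":0},
    {"dx":0,"dy":0,"dz":0,"rx":0,"ry":0,"rz":0},
    {"dx":0,"dy":0,"dz":0,"rx":0,"ry":0,"rz":0},
    {"dx":0,"dy":0,"dz":0,"rx":0,"ry":0,"rz":0},
    {"dx":0,"dy":0,"dz":0,"rx":0,"ry":0,"rz":0},
    {"dx":0,"dy":0,"dz":0,"rx":0,"ry":0,"rz":0},
    {"dx":0,"dy":0,"dz":0,"rx":0,"ry":0,"rz":0},
  ],
)

```text
t: 36.75
tcp_pos: [0.5585, 0.1259, 0.0741]
tool_rot: [1.0, 0.001, 0.0, 0.0]
force: [-1.2, -0.3, 9.8]
finger_gap: 0.346
gripper_force: 89.9
```

Call:
move_arm(
  targets=[
    {"dx":0,"dy":0,"dz":-0.02,"rx":0,"ry":0,"rz":0},
    {"dx":0,"dy":0,"dz":-0.01,"rx":0,"ry":0,"rz":0},
    {"dx":0,"dy":0,"dz":0,"rx":0,"ry":0,"rz":0},
    {"dx":0,"dy":0,"dz":0,"rx":0,"ry":0,"rz":0},
    {"dx":0,"dy":0,"dz":0,"rx":0,"ry":0,"rz":0},
    {"dx":0,"dy":0,"dz":0,"rx":0,"ry":0,"rz":0},
    {"dx":0,"dy":0,"dz":0,"rx":0,"ry":0,"rz":0},
    {"dx":0,"dy":0,"dz":0,"rx":0,"ry":0,"rz":0},
    {"dx":0,"dy":0,"dz":0,"rx":0,"ry":0,"rz":0},
    {"dx":0,"dy":0,"dz":0,"rx":0,"ry":0,"rz":0},
  ],
)

```text
t: 38.0
tcp_pos: [0.5586, 0.1259, 0.074]
tool_rot: [1.0, 0.001, 0.0, 0.0]
force: [-2.3, -0.6, 14.5]
finger_gap: 0.344
gripper_force: 90.3
```

The arm is hard on the stop: position is steady and force climbs about 6 N/mm. About 1.3 mm more command should give around 23 N.

Call:
move_arm(
  targets=[
    {"dx":0,"dy":0,"dz":-0.02,"rx":0,"ry":0,"rz":0},
    {"dx":0,"dy":0,"dz":-0.02,"rx":0,"ry":0,"rz":0},
    {"dx":0,"dy":0,"dz":-0.012,"rx":0,"ry":0,"rz":0},
    {"dx":0,"dy":0,"dz":0,"rx":0,"ry":0,"rz":0},
    {"dx":0,"dy":0,"dz":0,"rx":0,"ry":0,"rz":0},
    {"dx":0,"dy":0,"dz":0,"rx":0,"ry":0,"rz":0},
    {"dx":0,"dy":0,"dz":0,"rx":0,"ry":0,"rz":0},
    {"dx":0,"dy":0,"dz":0,"rx":0,"ry":0,"rz":0},
    {"dx":0,"dy":0,"dz":0,"rx":0,"ry":0,"rz":0},
    {"dx":0,"dy":0,"dz":0,"rx":0,"ry":0,"rz":0},
  ],
)

```text
t: 39.25
tcp_pos: [0.5586, 0.1259, 0.0739]
tool_rot: [1.0, 0.001, 0.001, 0.0]
force: [-3.3, -0.2, 22.4]
finger_gap: 0.351
gripper_force: 91.2
```

Call:
move_arm(
  targets=[
    {"dx":0,"dy":0,"dz":-0.012,"rx":0,"ry":0,"rz":0},
    {"dx":0,"dy":0,"dz":0,"rx":0,"ry":0,"rz":0},
    {"dx":0,"dy":0,"dz":0,"rx":0,"ry":0,"rz":0},
    {"dx":0,"dy":0,"dz":0,"rx":0,"ry":0,"rz":0},
    {"dx":0,"dy":0,"dz":0,"rx":0,"ry":0,"rz":0},
    {"dx":0,"dy":0,"dz":0,"rx":0,"ry":0,"rz":0},
    {"dx":0,"dy":0,"dz":0,"rx":0,"ry":0,"rz":0},
    {"dx":0,"dy":0,"dz":0,"rx":0,"ry":0,"rz":0},
    {"dx":0,"dy":0,"dz":0,"rx":0,"ry":0,"rz":0},
    {"dx":0,"dy":0,"dz":0,"rx":0,"ry":0,"rz":0},
  ],
)

```text
t: 40.5
tcp_pos: [0.5586, 0.1259, 0.0739]
tool_rot: [1.0, 0.001, 0.001, 0.0]
force: [-3.7, -1.7, 24.9]
finger_gap: 0.35
gripper_force: 91.4
```

Call:
move_arm(
  targets=[
    {"dx":0,"dy":0,"dz":0,"rx":0,"ry":0,"rz":0},
    {"dx":0,"dy":0,"dz":0,"rx":0,"ry":0,"rz":0},
    {"dx":0,"dy":0,"dz":0,"rx":0,"ry":0,"rz":0},
    {"dx":0,"dy":0,"dz":0,"rx":0,"ry":0,"rz":0},
    {"dx":0,"dy":0,"dz":0,"rx":0,"ry":0,"rz":0},
    {"dx":0,"dy":0,"dz":0,"rx":0,"ry":0,"rz":0},
    {"dx":0,"dy":0,"dz":0,"rx":0,"ry":0,"rz":0},
    {"dx":0,"dy":0,"dz":0,"rx":0,"ry":0,"rz":0},
    {"dx":0,"dy":0,"dz":0,"rx":0,"ry":0,"rz":0},
    {"dx":0,"dy":0,"dz":0,"rx":0,"ry":0,"rz":0},
  ],
  claw=100,
)

```text
t: 41.75
tcp_pos: [0.5584, 0.1259, 0.0708]
tool_rot: [1.0, 0.001, 0.0, -0.0]
force: [-0.7, -0.1, -0.3]
finger_gap: 0.997
gripper_force: 0.0
```

Call:
move_arm(
  targets=[
    {"dx":0,"dy":0,"dz":0.3,"rx":0,"ry":0,"rz":0},
    {"dx":0,"dy":0,"dz":0.6,"rx":0,"ry":0,"rz":0},
    {"dx":0,"dy":0,"dz":0.9,"rx":0,"ry":0,"rz":0},
    {"dx":0,"dy":0,"dz":0.9,"rx":0,"ry":0,"rz":0},
    {"dx":-0.5,"dy":0,"dz":0.5,"rx":0,"ry":0,"rz":0},
    {"dx":-0.6,"dy":0,"dz":0,"rx":0,"ry":0,"rz":0},
    {"dx":-0.6,"dy":0,"dz":0,"rx":0,"ry":0,"rz":0},
    {"dx":0,"dy":0,"dz":0,"rx":0,"ry":0,"rz":0},
    {"dx":0,"dy":0,"dz":0,"rx":0,"ry":0,"rz":0},
    {"dx":0,"dy":0,"dz":0,"rx":0,"ry":0,"rz":0},
  ],
)

```text
t: 43.0
tcp_pos: [0.5165, 0.1258, 0.1504]
tool_rot: [1.0, 0.001, 0.0, 0.0]
force: [0.4, 0.2, -1.3]
finger_gap: 0.999
gripper_force: 0.0
```

```bash
python3 - <<'E'
from h import *
a,m=snap('wrist');b,mb=snap('scene')
s=sensors.sense();print(s['t'],s['tcp_pos'],s['force'])
x,y=.5582,.126
for n,mm in(('wrist',m),('scene',mb)):
    print(n,'captop z=.1038',proj(mm,[x,y,.1038]),'wheel top z=.0678',proj(mm,[x,y,.0678]))
o=np.hstack([cv2.resize(a[60:210,240:400],(400,375)),cv2.resize(b[285:360,400:480],(400,375))])
cv2.imwrite('pics/9.png',o[:,:,::-1])
E
```

```text
43.1 [0.51636682 0.12583284 0.15048962] [ 0.35690675 -0.38626401 -0.59968485]
wrist captop z=.1038 (np.float64(323.5919712721479), np.float64(156.08215169097326)) wheel top z=.0678 (np.float64(323.4279139354627), np.float64(147.08426857606975))
scene captop z=.1038 (np.float64(442.0623104896089), np.float64(324.52800582664383)) wheel top z=.0678 (np.float64(438.0491841249069), np.float64(333.0757081305975))
```

View pics/9.png

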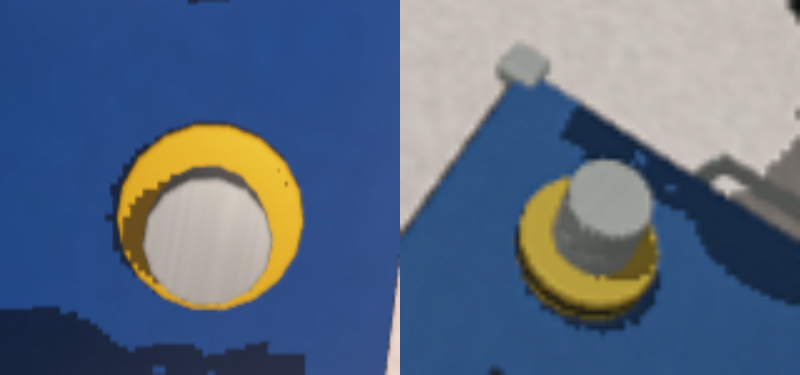

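The cap stands upright on the wheel. Its top is at (323,155) in the wrist view and (442,325) in the scene view, which matches the seated height, and the gripper is clear.

```bash
python3 -c "
from station import order;print(order.sign_off())"
```

```text
the job is handed in; nothing more can be done
None
```

I put the wheel on the shaft and pressed the cap down to the stop at about 25 N wrist force (roughly 18–23 N on the wheel after tooth drag), then let go and handed the job in at about 43 s; the pulley and knob were never touched, and no verdict was returned.

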